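# Dock the grinding flask and hold it pressed down

## Task

Get the spice grinder going: stand the steel flask upright in the sprung ring cradle of the grinder base, then slide the jaw shut until it bears firmly on the flask. Then, leaving the jaw shut, press the flask straight down until the cradle is all but fully sunk, and finish while still holding it pressed down. Leave the mug, the pepper mill and the small glass shaker near the grinder where they stand.

Things in the scene. Friction and masses are not known exactly. Their poses are not given: they have to be found in the camera images.
- flask: Round straight-sided steel grinding flask with a black foot band and a flat black cap (all one rigid piece), 48 mm in diameter, 105 mm tall, about 0.16 kg, closed. Stands loose and upright on the worktop to the left of the grinder. Origin: centre of its underside; z up along its axis. Best gripped across its upper part, 75 to 90 mm above its underside, which stays clear of the jaws.
- grinder: Grey grinder base, fixed to the worktop: a housing 112 mm (x) by 252 mm (y, from -55 to +197 mm), top 35 mm above the worktop. Origin: on the worktop, under the axis of the ring cradle; z up, its +y runs from the cradle towards the sliding jaw's tab (to the robot's left, turned by the base's yaw). At -y a fixed jaw stands up to 89 mm above the worktop, its pad face 26 mm from the cradle axis and 76 to 88 mm above the worktop.
- cradle_floor (a point): Centre of the inner floor of the round steel ring cradle (a shallow cup, outside 67 mm at the rim, inside 53 mm at the floor widening to 57 mm at the rim, rim 17 mm above its floor). The floor is 53 mm above the worktop when the cradle is up; the point sinks with the cradle.
- cradle (a joint): How far the ring cradle is pressed straight down, m: 0 up, 0.014 on its bottom stop. Spring: the standing flask alone does not sink it; pressing the flask takes about 2 N to start and about 10 N at the bottom (plus a few N from rubbing on the jaws). It springs back up when let go.
- jaw_tab (a point): Centre of the top of the sliding jaw's upright black tab, 115 mm above the worktop; the tab is 14 mm thick across the slide (along the base's x), 24 mm long along the slide (the base's y) and free to grip over its upper 30 mm, fingers closing along the base's x. An arm 12 mm wide and 12 mm high, 76 to 88 mm above the worktop, runs from the tab towards the cradle and carries the jaw's pad, whose face is 70 mm from the tab's centre.
- jaw (a joint): How far the jaw has slid towards the cradle (the base's -y), m: 0 fully open (pad face 62 mm from the cradle axis), about 0.040 when it has pushed the standing flask against the fixed jaw, 0.046 end stop. It slides with about 2 N of friction and stays where it is left.
- mug: Bystander: mug 85x116x59 mm with a handle, to the right of the grinder. Origin: under it. Do not disturb.
- pepper_mill: Bystander: wooden pepper mill, 58 mm in diameter, 170 mm tall, behind the grinder. Origin: centre of its underside. Do not disturb.
- shaker: Bystander: small glass shaker with a grey cap, 43x43x91 mm, at the back behind the flask and the tab. Origin: centre of its underside. Do not disturb.
Not all that is in view belongs to the job. What is shaped like the flask but green or yellow is not meant.

How it is judged:
On the way, in this order (a step that is already met when the one before it is completed fails the run):
1. the flask stands upright on the floor of the ring cradle, the jaw still open (horizontal distance between flask and cradle_floor below 0.006 m and z of flask in the frame of cradle_floor below 0.004 m and angle between flask's own z axis and vertical below 0.12 rad and value of joint jaw below 0.03 m), for 0.2 s.
2. the jaw is slid shut and bears on the flask (over 1.5 N), the flask still seated (horizontal distance between flask and cradle_floor below 0.006 m and z of flask in the frame of cradle_floor below 0.004 m and angle between flask's own z axis and vertical below 0.12 rad and value of joint jaw above 0.036 m and contact force between jaw and flask above 1.5 N and value of joint cradle below 0.008 m), for 0.2 s.
3. the flask is pressed down in the cradle, over 10 mm of its 14 mm travel (horizontal distance between flask and cradle_floor below 0.006 m and z of flask in the frame of cradle_floor below 0.004 m and angle between flask's own z axis and vertical below 0.12 rad and value of joint cradle above 0.01 m), for 0.2 s.
At the end, for the whole second after the job is handed in: Still held down by the robot (over 3 N on the flask): cradle sunk over 10 of 14 mm by the flask (over 4 N), flask at rest within 6 mm of the cradle centre, 4 mm of its floor and 7 degrees of upright, jaw still shut (joint over 0.036) (all of step 3 and value of joint jaw above 0.036 m and contact force between cradle and flask above 4 N and contact force between any of the fingers, the arm and flask above 3 N and linear speed of flask below 0.02 m/s); the arm keeps its last pose, push and grip.
It fails at once if the mug is moved by more than 30 mm or tipped (distance of mug from where it was at the start of the episode above 0.03 m or angle between mug's own z axis and vertical above 0.35 rad).
It fails at once if the pepper mill is moved by more than 30 mm or tipped (distance of pepper_mill from where it was at the start of the episode above 0.03 m or angle between pepper_mill's own z axis and vertical above 0.35 rad).
It fails at once if the shaker is moved by more than 30 mm or tipped (distance of shaker from where it was at the start of the episode above 0.03 m or angle between shaker's own z axis and vertical above 0.35 rad).
It also fails if it takes over 64 s, if anything falls off the work surface, if the arm or the gripper's body presses on something with over 40 N, if the wrist force passes 120 N, or if a joint passes its speed limit or range.

## Robot

A 6-joint arm with a two-finger parallel gripper is mounted at the origin on a cart in front of the work surface, level with it; the furniture and walls round the work are solid. World frame = base frame: x ahead of the robot, y to its left, z up, the work surface at z = 0. Lengths are in m, angles in rad, forces in N, time in s.
With the tool pointing down it reaches from about 0.225 to 0.875 m from the base axis. Payload 3.4 kg.
Tool frame: the origin (TCP) lies where the fingers leave the gripper's body, on its centre line; the fingertips stand 73 mm ahead of it and the grasp point (between the pads) lies 54 mm ahead of it (manip.grip_point_offset is the distance from the TCP to the grasp point, in m); z points along the fingers, y is the line along which they close (so a half turn about z gives the same grasp; the last joint's range is limited). The gripper opens to 85 mm and grips with 20 to 120 N. Pads are 22 mm wide; open, the fingers measure 114 mm over their backs; the gripper's body (76 mm by 85 mm) begins 54 mm behind the grasp point. The pads swing forward as they close: fully open they stand 13 mm farther back than shut.
Start: joints at [1.159, 0.276, 1.505, -0, 1.361, -0.121], TCP at [0.165, 0.551, 0.304] pointing down, gripper open.
Joint ranges: [-2.89, 2.89], [-0.75, 2.08], [0.22, 2.7], [-1.18, 4.32], [0.11, 2.71], [-2.7, 2.7]. Speed limits (rad/s): [2.57, 2.57, 3.14, 3.14, 3.14, 3.14].

## Interface

Orientations are given as a unit quaternion [w, x, y, z].
In Python, from rig import sensors, cams, manip, spotter gives the robot as it stands.
- The arm moves only by the tool drive_tool, never from a script. Its argument "targets" is a list of rows, each a list of 4 numbers: the shift along the world's x, y, z in m, then the turn about the world's z in degrees. In form: [[dx, dy, dz, spin], ...]. A call has exactly 5 rows; each row shifts and turns the commanded pose from where the row before left it; what a row does not reach is not made up. A row lasts 1/8 s, in which the tool goes at most 62.5 mm and 10.7 degrees, less where a joint would pass 70% of its speed; a pose out of reach is approached as far as the arm can. A call is refused whole if a number of a shift passes 0.0625 or a number of a turn 10.7, either way. A call with a gripper value outside its range is refused whole. "jaw" is the finger opening in m, from 0 to 0.0854, set as the call begins (left out, the last holds). The fingers move at their own pace and stop on an object; "force" is the grip in N (left out, the last holds). Time passes only in rows, so rows that do not move let the fingers close, or fill a call up. It gives the time, the measured TCP pose, the force and the opening at its end, in the units of the state.
- sensors.get_state(): the state, without advancing time (a new reading comes with each control period).
- cams.get_image(name): name is "scene" or "top" or "wrist"; returns a dict with "color" (420x560x3 uint8, red, green, blue), "intrinsics" (3x3 intrinsics, pixels), "R" (3x3) and "t" (3): a world point X has camera coordinates R X + t. Camera axes: x right, y down, z forward; pixel columns grow to the right and rows downward; lengths in m; the calibration is good to about 2 mm. A picture is of the moment at which its call begins. There is no depth.
- manip.sign_off(): hands the job in, once; it reports no verdict.
Trained networks look in the newest picture that a camera, given by its name, has taken for a name from the list of things; names that differ only in an ending like _2 or _b are one class to them, and where a whole thing is asked for, a point or a joint stands for the part that bears it (a point fixed in the world has none). Each returns a list of dicts, best first, with "score" (0 to 1); they miss things now and then, are a little off and sometimes report something else, mostly with a low value. They report only what shows in the picture. A call takes as long as a camera call. They do not tell look-alikes from the thing itself.
- spotter.find_in(query, camera): "point" ([x, y, z] in m, in world coordinates, good to about 4 mm: the middle of the surface that is visible of it).
- spotter.landmark_of(query, camera): "point" ([x, y, z] in m, in world coordinates, good to about 4 mm: a listed point, or the origin of a listed thing).
The state is a dict: "clock": time; "qpos": joint angles; "qd": joint speeds; "effort": joint torques, N m; "position": TCP position; "ee_rot": TCP orientation; "contact_force": force on the tool from outside, world axes, zero at the start; "moment": the same for the moment, N m; "width": finger opening in m.
Only numpy, scipy, OpenCV 4.12 (cv2) and the standard library are available. Lean on these libraries where they do the work, as an engineer would, in place of code of your own. Each camera call takes 0.05 s, during which the arm holds its last target. There are 200 camera calls.

## Working session

There is one attempt and no reset: what is moved stays moved. The work goes in short steps, Python scripts to look and compute and a tool call to move; the robot and the scene stay as the last step left them, time stands still between calls to the robot, and variables do not carry over. Pictures are saved under pics/ and viewed, on a budget of 10 in all, crops included, one or two more only if the job needs it, and the job is handed in when it is done.

Besides the shell and the picture viewer there is one more tool, called by a JSON object that holds its "op" and its "data", one argument or row to a line. drive_tool: Moves the arm, as the interface text tells. Its arguments: {"type":"object","properties":{"targets":{"type":"array","items":{"type":"array","items":{"type":"number"}}},"jaw":{"type":"number"},"force":{"type":"number"}},"required":["targets"]}

```bash
mkdir -p pics; cat > h.py <<'E'
import numpy as np, cv2
from rig import sensors, cams, manip, spotter
def snap(cam,name=None,crop=None,scale=1):
    im=cams.get_image(cam)
    if name:
        c=im["color"][:,:,::-1]
        if crop: c=c[crop[1]:crop[3],crop[0]:crop[2]]
        cv2.imwrite(f"pics/{name}.png",cv2.resize(c,None,fx=scale,fy=scale,interpolation=cv2.INTER_CUBIC))
    return im
def proj(im,X):
    p=im["intrinsics"]@(im["R"]@np.array(X)+im["t"]); return p[:2]/p[2]
def ray(im,uv,z):
    d=im["R"].T@np.linalg.inv(im["intrinsics"])@np.array([*uv,1.]); o=-im["R"].T@im["t"]
    return o+d*(z-o[2])/d[2]
E
python3 - <<'E'
from h import *
np.set_printoptions(precision=4,suppress=True)
print(manip.grip_point_offset)
ims={}
for c in ("scene","top"):
    im=snap(c,c+"0"); print(c,-im["R"].T@im["t"])
    for q in ("flask","grinder","cradle_floor","jaw_tab","mug","pepper_mill","shaker"):
        for r in spotter.landmark_of(q,c)[:4]:
            print(q,round(r["score"],2),np.array(r["point"]),proj(im,r["point"]))
a=cv2.imread("pics/scene0.png");b=cv2.imread("pics/top0.png")
print(sensors.get_state())
E
```

```text
0.0539
scene [0.891  1.0264 0.9003]
flask 0.84 [0.5653 0.2587 0.0001] [309.737  307.0274]
flask 0.82 [0.3727 0.1915 0.0004] [363.4095 274.4387]
flask 0.58 [0.4647 0.2205 0.0006] [338.387  288.5133]
grinder 0.96 [ 0.5575 -0.0891 -0.0011] [273.444 231.333]
cradle_floor 0.81 [ 0.5591 -0.0884  0.0487] [272.7423 219.3222]
cradle_floor 0.65 [ 0.5601 -0.0896  0.0001] [272.6365 231.113 ]
jaw_tab 0.55 [0.5949 0.0329 0.114 ] [273.0306 226.8996]
mug 0.68 [ 0.6282 -0.3777  0.0004] [232.3466 190.1343]
mug 0.56 [ 0.7515  0.1565 -0.0049] [233.1174 298.1079]
pepper_mill 0.63 [ 0.7559 -0.2002 -0.001 ] [207.4455 223.9036]
shaker 0.65 [ 0.7511  0.1578 -0.0031] [233.3216 297.9411]
top [ 0.2978 -0.0294  1.4478]
flask 0.87 [0.5675 0.2617 0.001 ] [187.8848 216.3844]
flask 0.86 [0.3693 0.1938 0.0017] [208.6246 278.9375]
flask 0.81 [0.4975 0.3161 0.004 ] [169.9776 238.4703]
flask 0.72 [0.4755 0.218  0.0038] [201.1254 244.8462]
grinder 0.88 [ 0.563  -0.0939 -0.0004] [299.8774 215.6944]
cradle_floor 0.64 [ 0.5596 -0.0892  0.0504] [299.03   213.8176]
jaw_tab 0.54 [0.5966 0.0323 0.1142] [258.2863 198.2747]
jaw_tab 0.21 [ 0.7588 -0.2046 -0.0031] [332.1547 156.1415]
mug 0.71 [ 0.6256 -0.3755 -0.0014] [387.2346 194.8346]
pepper_mill 0.71 [ 0.7576 -0.2039 -0.0037] [331.935  156.5551]
shaker 0.82 [ 0.7494  0.1596 -0.0009] [220.3901 160.8772]
shaker 0.36 [ 0.6254 -0.3778  0.0008] [388.1122 194.7268]
{'clock': 0.8, 'qpos': array([ 1.159 ,  0.2759,  1.5049, -0.    ,  1.3607, -0.121 ]), 'qd': array([ 0.0016, -0.0004, -0.0006, -0.0002,  0.0025, -0.0012]), 'effort': array([  0.0003, -41.6588, -24.6084,  -0.    ,  -0.0003,   0.    ]), 'position': array([0.1649, 0.5509, 0.3039]), 'ee_rot': array([0.    , 0.1449, 0.9894, 0.0001]), 'contact_force': array([-0.5116,  0.2222,  0.4633]), 'moment': array([-0.0386, -0.0155,  0.0028]), 'width': 0.08544903127996273}
```

View pics/scene0.png

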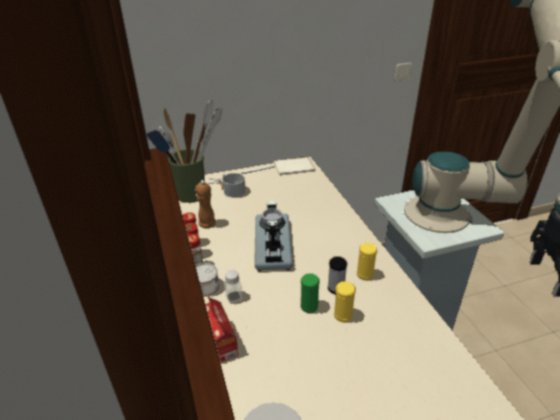

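View pics/top0.png

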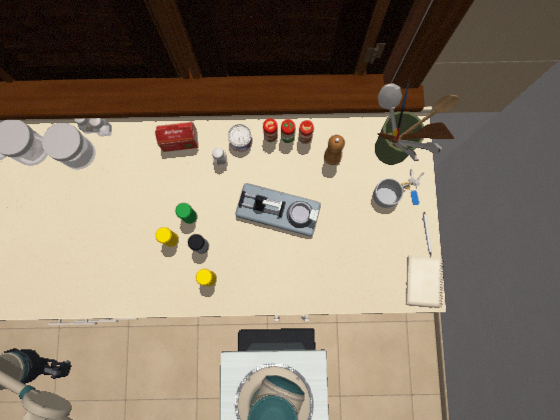

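The scene has four flask-shaped things, scene px then top px:
- green at (310,293) / (186,213)
- yellow at (344,300) / (166,237)
- yellow at (367,262) / (205,277)
- steel with a black cap at (337,274) / (197,243)

Only the last one is bare steel with a black cap and foot, so that is the flask. I'll confirm it in a crop while moving nearer. The grinder is at about (0.560,-0.090) with a yaw of about -16.5°.

{"op": "drive_tool", "data": {
  "targets": [
    [0.03,-0.033,0,-9],
    [0.03,-0.033,0,-9],
    [0.03,-0.033,0,-9],
    [0.03,-0.033,0,-9],
    [0.03,-0.033,0,-9]
  ],
  "jaw": 0.0854,
  "force": 40
}}

```text
clock: 1.42
position: [0.3157, 0.3848, 0.3041]
ee_rot: [0.0, 0.515, 0.857, 0.0]
contact_force: [1.0, 0.2, -0.5]
width: 0.0851
```

{"op": "drive_tool", "data": {
  "targets": [
    [0.03,-0.033,0,-9],
    [0.03,-0.033,0,-9],
    [0.03,-0.033,0,-9],
    [0.03,-0.033,0,-9],
    [0,0,0,-8.8]
  ]
}}

```text
clock: 2.05
position: [0.437, 0.2517, 0.3039]
ee_rot: [0.001, 0.804, 0.595, 0.0]
contact_force: [0.4, 1.0, 1.0]
width: 0.0855
```

```bash
python3 - <<'E'
from h import *
np.set_printoptions(precision=4,suppress=True)
a=snap("scene"); cv2.imwrite
w=snap("wrist")
c=cv2.resize(a["color"][235:335,280:400,::-1],(480,400),interpolation=cv2.INTER_CUBIC)
cv2.imwrite("pics/c1.png",np.hstack([c,cv2.resize(w["color"][:,:,::-1],(320,240)).copy() if 0 else cv2.copyMakeBorder(cv2.resize(w["color"][:,:,::-1],(320,240)),0,160,0,0,cv2.BORDER_CONSTANT)]))
for q in ("flask","shaker"):
    for r in spotter.landmark_of(q,"wrist")[:4]: print(q,round(r["score"],2),np.array(r["point"]),proj(w,r["point"]))
for r in spotter.find_in("flask","wrist")[:4]: print("find",round(r["score"],2),np.array(r["point"]),proj(w,r["point"]))
s=sensors.get_state(); print(s["position"],s["ee_rot"],s["clock"])
E
```

```text
flask 0.74 [ 0.3733  0.1931 -0.0005] [248.1048 232.4033]
flask 0.71 [0.5682 0.2559 0.0034] [389.8892 139.2805]
flask 0.7 [0.4918 0.3168 0.0014] [311.8983 106.7925]
flask 0.58 [0.4695 0.221  0.0002] [314.9929 190.9393]
shaker 0.66 [0.7462 0.1587 0.0051] [553.9105 174.1263]
find 0.86 [0.4713 0.2286 0.1042] [326.7572 211.8518]
find 0.83 [0.4924 0.3162 0.107 ] [325.2721 107.1478]
find 0.74 [0.3784 0.2029 0.1047] [238.9539 263.8035]
find 0.65 [0.5589 0.2644 0.1054] [417.276 144.561]
[0.4346 0.2541 0.304 ] [-0.      0.8003  0.5997  0.    ] 2.3
```

View pics/c1.png

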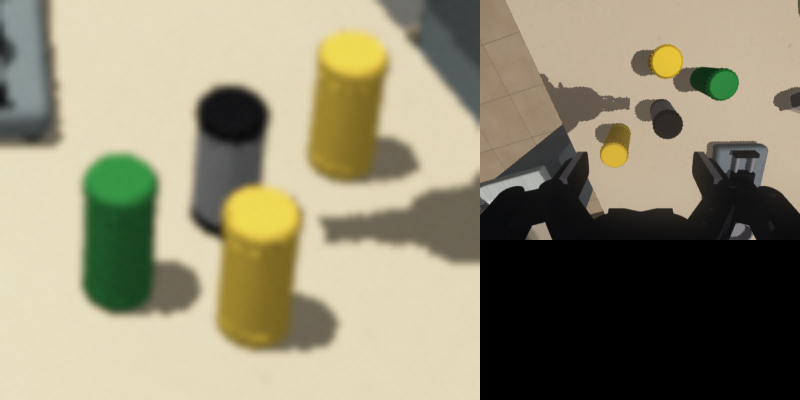

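Confirmed: the steel flask with the black cap is at crop (230,160), and at wrist px (187,123) in the inset, between the green one and the two yellow ones. Next I'll go above it and refine.

{"op": "drive_tool", "data": {
  "targets": [
    [0.018,-0.016,-0.02,0],
    [0.018,-0.016,-0.02,0],
    [0,0,-0.02,0],
    [0,0,-0.01,0],
    [0,0,0,0]
  ]
}}

```text
clock: 2.92
position: [0.4702, 0.2223, 0.2335]
ee_rot: [-0.0, 0.801, 0.599, -0.001]
contact_force: [0.2, -0.4, 0.0]
width: 0.0854
```

```bash
cat >> h.py <<'E'
def blobs(im,mask,z,amin=150):
    n,l,st,ce=cv2.connectedComponentsWithStats(mask.astype(np.uint8))
    for i in range(1,n):
        if st[i,4]>amin: print("blob",st[i],ce[i].round(1),ray(im,ce[i],z).round(4))
E
python3 - <<'E'
from h import *
np.set_printoptions(precision=4,suppress=True)
w=snap("wrist","w2")
for c in ("wrist","top"):
    im=snap(c)
    g=im["color"].astype(int)
    hsv=cv2.cvtColor(im["color"],cv2.COLOR_RGB2HSV)
    m=(hsv[...,2]<50)
    if c=="top": m[:200]=0;m[280:]=0
    blobs(im,m,0.105,30)
for q in ("wrist","top","scene"):
    for f in (spotter.landmark_of,spotter.find_in):
        for r in f("flask",q)[:4]:
            if abs(r["point"][0]-.47)<.04 and abs(r["point"][1]-.22)<.04: print(q,f.__name__,r["point"])
s=sensors.get_state(); print(s["position"],s["ee_rot"],s["clock"])
E
```

```text
blob [ 348   99   44   57 1241] [365.  122.6] [0.5385 0.2738 0.105 ]
blob [ 250  191   68   65 3324] [283.5 222.9] [0.4726 0.2252 0.105 ]
blob [    0   266   560   154 43868] [277.8 371.5] [0.4331 0.1055 0.105 ]
blob [434 282  60  18 919] [463.2 290.3] [0.5828 0.1386 0.105 ]
blob [253 200  12  12  94] [258.6 205.2] [0.5775 0.0322 0.105 ]
blob [187 211  18  40 290] [194.9 233.2] [0.4978 0.2192 0.105 ]
blob [170 244  14  20 134] [177.6 254.2] [0.4369 0.2685 0.105 ]
wrist call [0.4712, 0.2218, 0.0008]
wrist call [0.4704, 0.2278, 0.1049]
top call [0.4731, 0.2181, 0.005]
top call [0.4679, 0.2079, 0.1077]
scene call [0.4788, 0.2326, 0.0819]
[0.4709 0.222  0.2343] [0.0002 0.801  0.5987 0.0004] 3.375
```

View pics/w2.png

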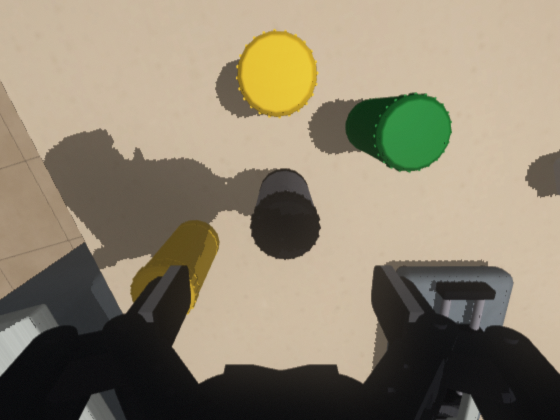

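The cap is centred at px (285,224), well between the fingers. The neighbours are clear of both fingers, so I'll descend and grip.

{"op": "drive_tool", "data": {
  "targets": [
    [0.001,0.002,-0.03,0],
    [0,0,-0.03,0],
    [0,0,-0.03,0],
    [0,0,-0.01,0],
    [0,0,0,0]
  ]
}}

```text
clock: 4.0
position: [0.4719, 0.2239, 0.1338]
ee_rot: [-0.0, 0.801, 0.599, -0.0]
contact_force: [0.2, 0.2, -0.5]
width: 0.0856
```

{"op": "drive_tool", "data": {
  "targets": [
    [0,0,0,0],
    [0,0,0,0],
    [0,0,0,0],
    [0,0,0,0],
    [0,0,0,0]
  ],
  "jaw": 0.03,
  "force": 40
}}

```text
clock: 4.62
position: [0.4726, 0.2241, 0.1351]
ee_rot: [0.0, 0.801, 0.599, 0.001]
contact_force: [-0.2, -0.3, 6.3]
width: 0.0474
```

{"op": "drive_tool", "data": {
  "targets": [
    [0,0,0.02,0],
    [0,0,0.03,0],
    [0,0,0.03,0],
    [0,0,0.02,0],
    [0,0,0,0]
  ]
}}

```text
clock: 5.25
position: [0.4725, 0.2241, 0.2352]
ee_rot: [0.001, 0.801, 0.599, 0.002]
contact_force: [0.1, 0.4, -2.2]
width: 0.0471
```

Gripped at a width of 47 mm. Next I'll carry it to the far side of the cradle, where the wrist camera can see the ring.

{"op": "drive_tool", "data": {
  "targets": [
    [0,0,0.03,0],
    [0.005,-0.03,0.02,0],
    [0.008,-0.05,0,0],
    [0.008,-0.05,0,0],
    [0.008,-0.05,0,0]
  ]
}}

```text
clock: 5.88
position: [0.5003, 0.0425, 0.2824]
ee_rot: [-0.001, 0.801, 0.599, -0.001]
contact_force: [0.4, -0.5, -1.2]
width: 0.0472
```

{"op": "drive_tool", "data": {
  "targets": [
    [0.01,-0.05,0,0],
    [0.01,-0.05,0,0],
    [0.01,-0.05,0,0],
    [0.006,-0.05,0,0],
    [0,-0.01,0,0]
  ]
}}

```text
clock: 6.5
position: [0.5367, -0.169, 0.2819]
ee_rot: [-0.001, 0.802, 0.597, -0.001]
contact_force: [-0.1, 1.0, -0.9]
width: 0.047
```

```bash
python3 - <<'E'
from h import *
np.set_printoptions(precision=4,suppress=True)
s=sensors.get_state(); print(s["position"],s["ee_rot"],s["clock"])
w=snap("wrist","w3")
for q in ("cradle_floor","jaw_tab","grinder"):
  for c in ("wrist","top","scene"):
    im=w if c=="wrist" else snap(c)
    for r in spotter.landmark_of(q,c)[:1]: print(q,c,round(r["score"],2),np.array(r["point"]),proj(im,r["point"]))
E
```

```text
[ 0.5367 -0.169   0.2819] [-0.0007  0.8021  0.5972 -0.0009] 6.5
cradle_floor wrist 0.57 [ 0.5598 -0.0891  0.0526] [281.285  100.2233]
cradle_floor top 0.52 [ 0.5618 -0.0887  0.0476] [298.8137 213.2859]
cradle_floor scene 0.8 [ 0.5604 -0.0854  0.0482] [272.6388 220.0469]
jaw_tab top 0.65 [0.5939 0.034  0.1135] [257.7307 199.2319]
jaw_tab scene 0.77 [0.5973 0.0333 0.1129] [272.2912 227.4426]
grinder wrist 0.78 [ 0.5592 -0.0905 -0.0015] [281.1358 102.7723]
grinder top 0.6 [ 0.5599 -0.0962  0.0003] [300.6374 216.6011]
grinder scene 0.63 [ 0.5574 -0.0897  0.0036] [273.391  230.0876]
```

View pics/w3.png

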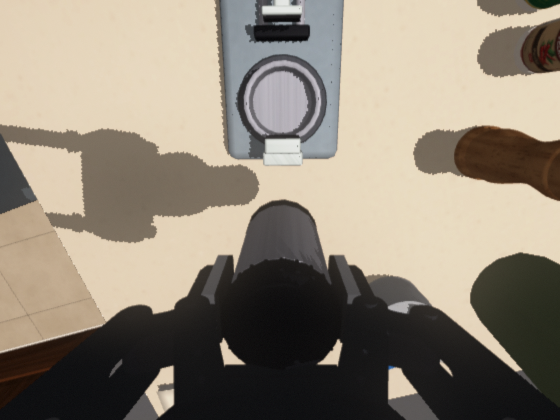

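The ring is at px (282,99) and the fixed jaw at (282,150). The held flask hangs straight, with its foot at (282,205). Next I'll compute the ring centre and the flask offset.

```bash
python3 - <<'E'
from h import *
np.set_printoptions(precision=4,suppress=True)
w=snap("wrist")
print("rim",ray(w,(282,98.5),.070),"floor",ray(w,(281.5,99),.053))
# segment bright floor disc
g=cv2.cvtColor(w["color"],cv2.COLOR_RGB2GRAY)
roi=g[50:150,230:335]
c=cv2.HoughCircles(cv2.GaussianBlur(roi,(5,5),0),cv2.HOUGH_GRADIENT,1,5,param1=120,param2=15,minRadius=28,maxRadius=50)
if c is not None:
    for x,y,r in c[0][:4]: print("hough",x+230,y+50,r,ray(w,(x+230,y+50),.070),ray(w,(x+230,y+50),.053))
p=sensors.get_state()["position"]
# expected silhouette of held flask foot circle, bottom z=p-0.135
z0=p[2]-.135
t=np.linspace(0,2*np.pi,73)
P=np.array([proj(w,[p[0]+.024*np.cos(a),p[1]+.024*np.sin(a),z0]) for a in t])
print("foot exp",P.min(0),P.max(0))
row=g[212:232:5,225:345]; 
for r in (215,225,235): print(r,[int(v) for v in np.where(np.abs(np.diff(g[r,225:345].astype(int)))>35)[0]+225])
print("col",[int(v) for v in np.where(np.abs(np.diff(g[180:230,282].astype(int)))>35)[0]+180])
for r in (40,60,80,120): print(r,[int(v) for v in np.where(np.abs(np.diff(g[r,200:360].astype(int)))>20)[0]+200])
for a,b in (((227,120),(222,30)),((338,120),(342,30))):
    d=ray(w,b,.035)-ray(w,a,.035); print("edge",np.degrees(np.arctan2(-d[0],d[1])))
E
```

```text
rim [ 0.5611 -0.0852  0.07  ] floor [ 0.5608 -0.0851  0.053 ]
hough 282.5 104.5 33.8 [ 0.5602 -0.0899  0.07  ] [ 0.5603 -0.0898  0.053 ]
hough 281.5 97.5 40.5 [ 0.561  -0.0843  0.07  ] [ 0.5611 -0.0838  0.053 ]
hough 288.5 105.5 38.0 [ 0.5649 -0.0922  0.07  ] [ 0.5653 -0.0922  0.053 ]
hough 273.5 104.5 33.8 [ 0.5528 -0.0878  0.07  ] [ 0.5525 -0.0875  0.053 ]
foot exp [247.2342 190.8768] [316.4522 255.7123]
215 [251, 252, 310, 311]
225 [247, 248, 315, 316]
235 [244, 245, 317, 318]
col [198, 199]
40 [218, 219, 223, 250, 254, 308, 309, 341, 342]
60 [218, 219, 224, 267, 269, 270, 296, 297, 340, 341]
80 [219, 220, 244, 248, 251, 252, 253, 258, 259, 265, 266, 295, 296, 305, 306, 312, 313, 319, 320, 339, 340]
120 [222, 240, 241, 246, 247, 252, 256, 302, 304, 311, 312, 317, 318, 323, 337, 338]
edge -16.14656795275674
edge -15.919313517803356
```

```bash
python3 - <<'E'
from h import *
w=snap("wrist")
s=4
c=cv2.resize(w["color"][40:190,200:370,::-1],None,fx=s,fy=s,interpolation=cv2.INTER_CUBIC)
t=np.linspace(0,2*np.pi,90)
def circ(x,y,z,r,col):
    P=np.array([(proj(w,[x+r*np.cos(a),y+r*np.sin(a),z])-[200,40]+.5)*s for a in t]).astype(int)
    cv2.polylines(c,[P],True,col,1)
circ(.5605,-.088,.070,.0335,(0,0,255)); circ(.5605,-.088,.070,.0285,(0,255,255)); circ(.5605,-.088,.053,.0265,(0,255,0))
cv2.imwrite("pics/c4.png",c)
E
```

```text
(no output)
```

View pics/c4.png

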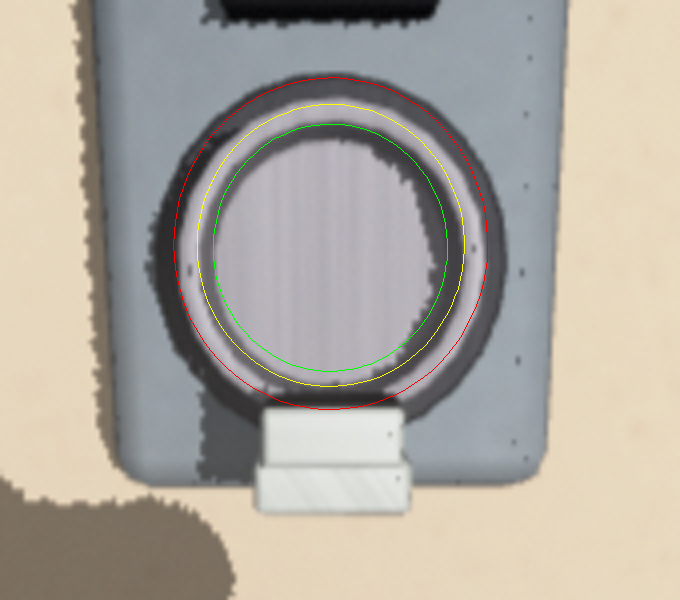

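The wrist view puts the ring at about (0.560,-0.090), from the light rim at crop (330,245) and slightly below my overlay. The flask foot sits about 5 mm to -y of nominal. I'll go above the ring and check from near.

{"op": "drive_tool", "data": {
  "targets": [
    [0.009,0.03,0,0],
    [0.009,0.03,0,0],
    [0.0065,0.024,-0.02,0],
    [0,0,-0.02,0],
    [0,0,-0.016,0]
  ]
}}

```text
clock: 8.02
position: [0.5613, -0.0819, 0.2271]
ee_rot: [-0.0, 0.801, 0.599, -0.0]
contact_force: [0.0, -0.2, -1.3]
width: 0.0471
```

{"op": "drive_tool", "data": {
  "targets": [
    [0,0,0,0],
    [0,0,0,0],
    [0,0,0,0],
    [0,0,0,0],
    [0,0,0,0]
  ]
}}

```text
clock: 8.65
position: [0.5615, -0.0822, 0.2283]
ee_rot: [0.0, 0.801, 0.599, 0.0]
contact_force: [-0.1, 0.2, -1.8]
width: 0.047
```

```bash
python3 - <<'E'
from h import *
np.set_printoptions(precision=4,suppress=True)
p=sensors.get_state()["position"]; print(p)
w=snap("wrist")
s=3
c=cv2.resize(w["color"][100:290,160:410,::-1],None,fx=s,fy=s,interpolation=cv2.INTER_CUBIC)
t=np.linspace(0,2*np.pi,90)
def circ(x,y,z,r,col):
    P=np.array([(proj(w,[x+r*np.cos(a),y+r*np.sin(a),z])-[160,100]+.5)*s for a in t]).astype(int)
    cv2.polylines(c,[P],True,col,1)
circ(.560,-.090,.070,.0335,(0,0,255)); circ(.560,-.090,.070,.0285,(0,255,255)); circ(p[0],p[1],p[2]-.135,.024,(0,255,0))
cv2.imwrite("pics/c5.png",c)
E
```

```text
[ 0.5615 -0.0822  0.2283]
```

View pics/c5.png

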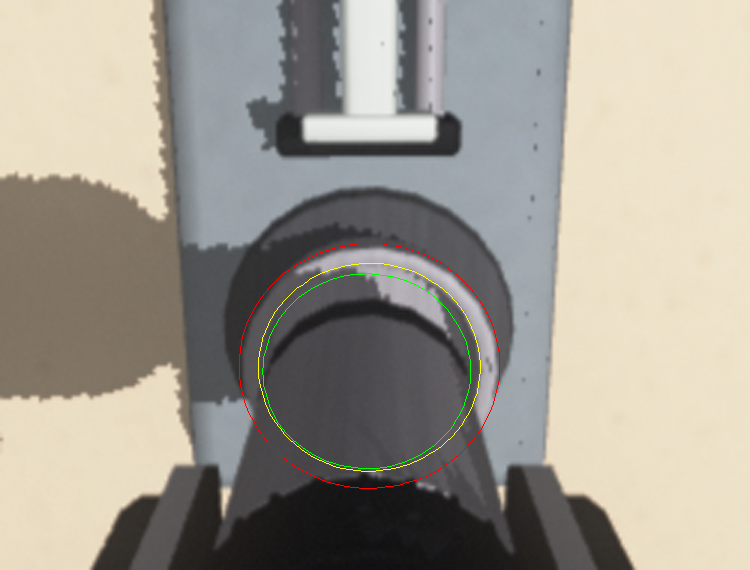

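The near view shows the flask foot's front edge at crop (370,300) and the ring rim's front outer edge at (370,248). The lateral alignment is good, and the flask needs about 3 mm more to -y. I'll correct that and lower it.

{"op": "drive_tool", "data": {
  "targets": [
    [-0.0008,-0.003,0,0],
    [0,0,-0.01,0],
    [0,0,-0.01,0],
    [0,0,-0.005,0],
    [0,0,-0.003,0]
  ]
}}

```text
clock: 9.32
position: [0.5604, -0.0851, 0.1992]
ee_rot: [-0.0, 0.801, 0.599, -0.0]
contact_force: [-0.5, 0.1, -0.6]
width: 0.0473
```

```bash
python3 - <<'E'
from h import *
np.set_printoptions(precision=4,suppress=True)
st=sensors.get_state();p=st["position"]; print(p,st["contact_force"],st["moment"])
w=snap("wrist")
s=3
c=cv2.resize(w["color"][100:290,160:410,::-1],None,fx=s,fy=s,interpolation=cv2.INTER_CUBIC)
cv2.imwrite("pics/c6.png",c)
E
```

```text
[ 0.5604 -0.0851  0.1992] [-0.5027  0.1315 -0.605 ] [0.0193 0.0216 0.0251]
```

View pics/c6.png

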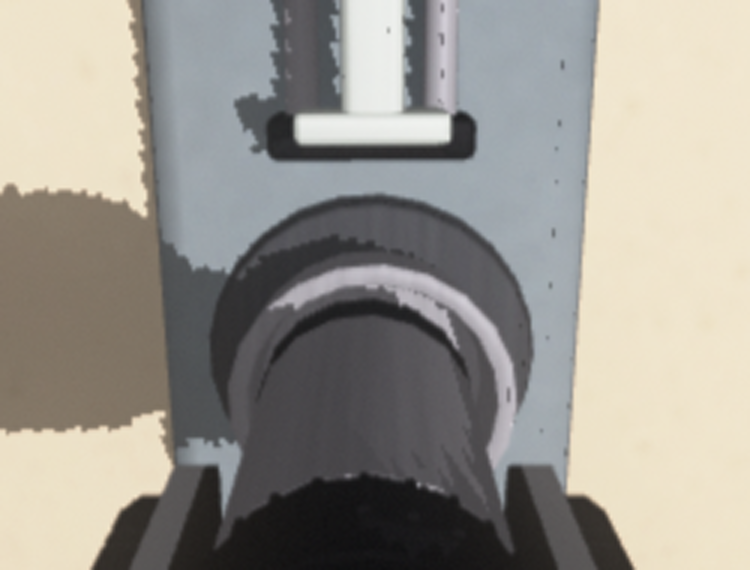

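The foot is inside the ring: its front edge is at crop (370,303) and the rim's inner edge at (372,288). Laterally it sits about 1 mm to the left. I'll shift it slightly and lower onto the floor.

{"op": "drive_tool", "data": {
  "targets": [
    [0.001,-0.0003,-0.002,0],
    [0,0,-0.003,0],
    [0,0,-0.003,0],
    [0,0,-0.002,0],
    [0,0,0,0]
  ]
}}

```text
clock: 10.0
position: [0.5615, -0.0854, 0.1897]
ee_rot: [-0.0, 0.801, 0.599, -0.0]
contact_force: [-0.1, -0.1, -1.6]
width: 0.0468
```

{"op": "drive_tool", "data": {
  "targets": [
    [0,0,-0.0015,0],
    [0,0,-0.001,0],
    [0,0,-0.001,0],
    [0,0,0,0],
    [0,0,0,0]
  ]
}}

```text
clock: 10.62
position: [0.5617, -0.0854, 0.1868]
ee_rot: [0.0, 0.801, 0.599, 0.0]
contact_force: [-0.7, -0.6, 2.8]
width: 0.0474
```

It touches down at the expected height (+4 N). Release and rise.

{"op": "drive_tool", "data": {
  "targets": [
    [0,0,0.0005,0],
    [0,0,0,0],
    [0,0,0,0],
    [0,0,0,0],
    [0,0,0,0]
  ],
  "jaw": 0.0854
}}

```text
clock: 11.25
position: [0.5616, -0.0854, 0.1869]
ee_rot: [0.0, 0.801, 0.599, 0.0]
contact_force: [-0.1, 0.0, 0.6]
width: 0.0851
```

{"op": "drive_tool", "data": {
  "targets": [
    [0,0,0.02,0],
    [0,0,0.03,0],
    [0,0,0.03,0],
    [0,0,0.01,0],
    [0,0,0,0]
  ]
}}

```text
clock: 11.88
position: [0.5616, -0.0854, 0.2771]
ee_rot: [0.0, 0.801, 0.599, 0.0]
contact_force: [-0.3, 0.0, 0.3]
width: 0.0858
```

```bash
python3 - <<'E'
from h import *
np.set_printoptions(precision=4,suppress=True)
st=sensors.get_state();p=st["position"]; print(p,st["contact_force"],st["clock"])
w=snap("wrist","w7")
for c in ("wrist","top","scene"):
  im=snap(c)
  for q in ("flask","cradle_floor","jaw_tab"):
    for r in spotter.landmark_of(q,c)[:5]:
      if r["point"][1]<.1: print(c,q,round(r["score"],2),np.array(r["point"]))
E
```

```text
[ 0.5616 -0.0854  0.2771] [-0.3485  0.0449  0.2606] 11.875
wrist flask 0.56 [ 0.5603 -0.0913  0.0532]
wrist jaw_tab 0.97 [0.5944 0.0309 0.1168]
top flask 0.49 [ 0.5609 -0.088   0.0558]
top flask 0.46 [ 0.5626 -0.0919  0.0005]
top cradle_floor 0.39 [ 0.5586 -0.0903  0.0526]
top jaw_tab 0.51 [0.5947 0.0319 0.117 ]
scene flask 0.74 [ 0.5579 -0.0884  0.0523]
scene cradle_floor 0.48 [ 0.5597 -0.0851  0.0493]
scene jaw_tab 0.5 [0.5998 0.0306 0.1156]
```

View pics/w7.png

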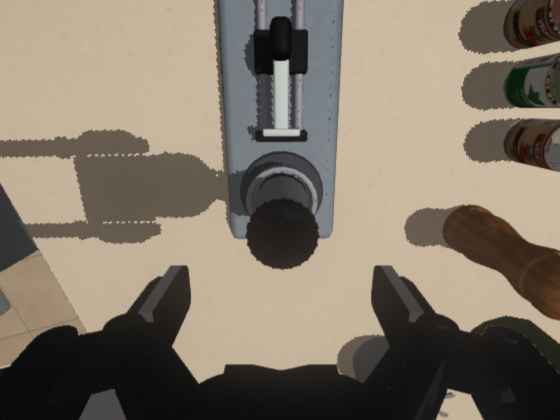

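The flask stands in the ring, its cap centred at px (282,233). The nets put its foot at z≈0.053, on the cradle floor. The tab is at px (281,35), about (0.596,0.033). Next I'll grip the tab.

{"op": "drive_tool", "data": {
  "targets": [
    [0.0115,0.04,0,0],
    [0.0115,0.04,0,0],
    [0.0115,0.039,0,0],
    [0,0,-0.02,0],
    [0,0,-0.015,0]
  ]
}}

```text
clock: 13.15
position: [0.5959, 0.0341, 0.2411]
ee_rot: [-0.0, 0.801, 0.599, -0.0]
contact_force: [0.2, -0.1, 0.1]
width: 0.0854
```

```bash
python3 - <<'E'
from h import *
np.set_printoptions(precision=4,suppress=True)
st=sensors.get_state();p=st["position"]; print(p,st["contact_force"],st["clock"])
w=snap("wrist","w8")
for r in spotter.landmark_of("jaw_tab","wrist")[:2]: print(r, proj(w,r["point"]))
print(proj(w,[p[0],p[1],.115]))
E
```

```text
[0.5959 0.0341 0.2411] [ 0.1612 -0.0653  0.0704] 13.15
{'point': [0.5974, 0.0301, 0.1163], 'score': 0.75} [285.8286 234.4964]
[282.0122 229.0199]
```

View pics/w8.png

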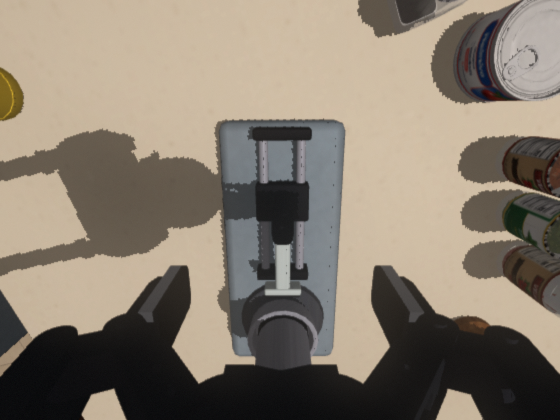

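The tab top is at px (283,231), right on the TCP axis (282,229). Descend and close.

{"op": "drive_tool", "data": {
  "targets": [
    [0.0005,-0.001,-0.025,0],
    [0,0,-0.025,0],
    [0,0,-0.02,0],
    [0,0,-0.008,0],
    [0,0,0,0]
  ]
}}

```text
clock: 13.88
position: [0.5966, 0.0322, 0.164]
ee_rot: [-0.0, 0.801, 0.598, -0.0]
contact_force: [0.1, -0.2, -0.1]
width: 0.0852
```

{"op": "drive_tool", "data": {
  "targets": [
    [0,0,0,0],
    [0,0,0,0],
    [0,0,0,0],
    [0,0,0,0],
    [0,0,0,0]
  ],
  "jaw": 0,
  "force": 40
}}

```text
clock: 14.5
position: [0.5966, 0.0326, 0.1643]
ee_rot: [0.0, 0.801, 0.599, 0.0]
contact_force: [-0.3, 1.0, 2.7]
width: 0.0132
```

{"op": "drive_tool", "data": {
  "targets": [
    [-0.0022,-0.0077,0,0],
    [-0.0022,-0.0077,0,0],
    [-0.0022,-0.0077,0,0],
    [-0.0022,-0.0077,0,0],
    [-0.0008,-0.0029,0,0]
  ]
}}

```text
clock: 15.12
position: [0.5867, -0.0017, 0.1643]
ee_rot: [-0.0, 0.801, 0.598, 0.0]
contact_force: [-1.3, 3.0, 5.3]
width: 0.0131
```

{"op": "drive_tool", "data": {
  "targets": [
    [-0.0003,-0.001,0,0],
    [-0.0003,-0.001,0,0],
    [-0.0003,-0.001,0,0],
    [0,0,0,0],
    [0,0,0,0]
  ]
}}

```text
clock: 15.75
position: [0.5862, -0.0034, 0.1643]
ee_rot: [-0.001, 0.801, 0.598, 0.001]
contact_force: [0.2, 5.9, 5.1]
width: 0.0133
```

{"op": "drive_tool", "data": {
  "targets": [
    [-0.0003,-0.001,0,0],
    [-0.0003,-0.001,0,0],
    [-0.0003,-0.001,0,0],
    [0,0,0,0],
    [0,0,0,0]
  ]
}}

```text
clock: 16.38
position: [0.586, -0.004, 0.1643]
ee_rot: [-0.002, 0.802, 0.598, 0.003]
contact_force: [1.5, 13.6, 4.0]
width: 0.0132
```

{"op": "drive_tool", "data": {
  "targets": [
    [-0.0003,-0.001,0,0],
    [-0.0003,-0.001,0,0],
    [0,0,0,0],
    [0,0,0,0],
    [0,0,0,0]
  ]
}}

```text
clock: 17.0
position: [0.586, -0.0043, 0.1643]
ee_rot: [-0.003, 0.802, 0.598, 0.005]
contact_force: [3.7, 17.8, 3.6]
width: 0.0131
```

```bash
python3 - <<'E'
from h import *
np.set_printoptions(precision=4,suppress=True)
st=sensors.get_state();p=st["position"]; print(p,st["contact_force"],st["clock"])
w=snap("wrist")
t=snap("scene")
a=cv2.resize(w["color"][200:,190:380,::-1],None,fx=2.1,fy=2.1,interpolation=cv2.INTER_CUBIC)
b=cv2.resize(t["color"][180:280,220:320,::-1],(a.shape[0]*1*390//462,a.shape[0]),interpolation=cv2.INTER_CUBIC)
cv2.imwrite("pics/c9.png",np.hstack([a,b])); print(a.shape,b.shape)
for c in ("wrist","top","scene"):
  im=snap(c)
  for q in ("flask","jaw_tab"):
    for r in spotter.landmark_of(q,c)[:5]:
      if r["point"][1]<.1: print(c,q,round(r["score"],2),np.array(r["point"]))
E
```

```text
[ 0.586  -0.0043  0.1643] [ 3.6523 17.8045  3.6218] 17.0
(462, 399, 3) (462, 390, 3)
wrist jaw_tab 0.57 [ 0.5873 -0.0055  0.115 ]
top flask 0.54 [ 0.5611 -0.0938  0.0559]
top jaw_tab 0.62 [ 0.5828 -0.0026  0.1151]
scene flask 0.52 [ 0.5588 -0.0937  0.0536]
scene jaw_tab 0.69 [ 0.5857 -0.0046  0.1139]
```

View pics/c9.png

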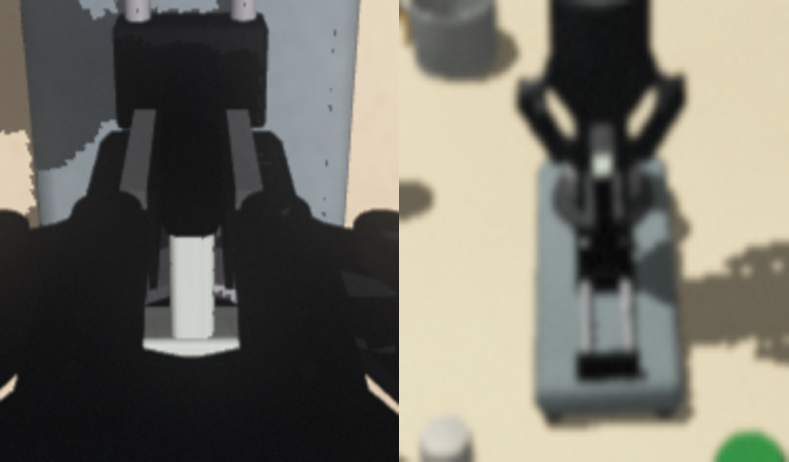

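The jaw pad bears on the flask with about 18 N, seen at left crop (192,350) and right crop (602,160). Slide travel is about 38.5 mm. I'll release and rise, then go over the cap with the fingers shut.

{"op": "drive_tool", "data": {
  "targets": [
    [0,0,0,0],
    [0,0,0,0],
    [0,0,0,0],
    [0,0,0.01,0],
    [0,0,0.02,0]
  ],
  "jaw": 0.0854
}}

```text
clock: 18.18
position: [0.5841, -0.0095, 0.194]
ee_rot: [-0.0, 0.801, 0.598, -0.001]
contact_force: [0.7, 0.7, -0.3]
width: 0.0854
```

{"op": "drive_tool", "data": {
  "targets": [
    [0,0,0.03,0],
    [0,0,0.03,0],
    [0,0,0.01,0],
    [-0.007,-0.03,0,0],
    [-0.009,-0.03,0,0]
  ]
}}

```text
clock: 18.8
position: [0.5682, -0.0696, 0.2636]
ee_rot: [-0.0, 0.801, 0.599, -0.0]
contact_force: [0.2, -0.1, 0.6]
width: 0.0852
```

```bash
python3 - <<'E'
from h import *
np.set_printoptions(precision=4,suppress=True)
st=sensors.get_state();p=st["position"]; print(p,st["contact_force"],st["clock"])
w=snap("wrist","w10")
for c in ("wrist","top","scene"):
  im=snap(c)
  for q in ("flask","jaw_tab"):
    for r in spotter.landmark_of(q,c)[:5]:
      if r["point"][1]<.1: print(c,q,round(r["score"],2),np.array(r["point"]),proj(im,r["point"]))
E
```

```text
[ 0.5682 -0.0696  0.2636] [ 0.2383 -0.1244  0.558 ] 18.8
wrist flask 0.74 [ 0.5581 -0.0938  0.0524] [279.0501 216.7879]
wrist jaw_tab 0.65 [ 0.5838 -0.0056  0.1155] [277.5589 118.334 ]
top flask 0.72 [ 0.5613 -0.0963  0.0541] [301.3807 213.0033]
top jaw_tab 0.53 [ 0.5858 -0.0027  0.1146] [270.2135 201.5993]
scene flask 0.63 [ 0.5568 -0.0937  0.0516] [272.913  217.5423]
scene jaw_tab 0.53 [ 0.586  -0.0031  0.1124] [272.2685 219.8165]
scene jaw_tab 0.38 [ 0.7571 -0.2028 -0.0061] [207.1082 224.7443]
```

View pics/w10.png

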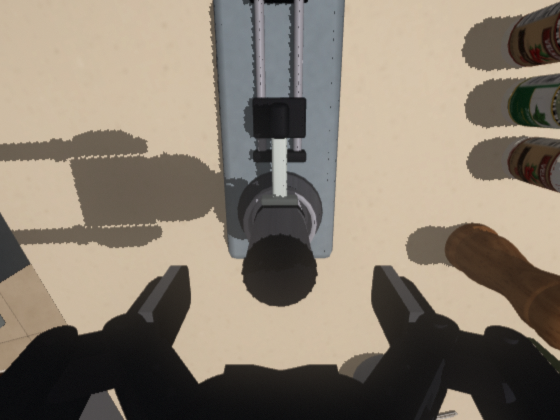

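The jaw stayed shut and the flask stands upright, its cap at px (280,270). Move over the cap, close the fingers and descend to just above it.

{"op": "drive_tool", "data": {
  "targets": [
    [-0.0045,-0.012,0,0],
    [-0.0045,-0.012,0,0],
    [0,0,0,0],
    [0,0,0,0],
    [0,0,0,0]
  ],
  "jaw": 0
}}

```text
clock: 19.92
position: [0.5596, -0.093, 0.2639]
ee_rot: [0.0, 0.801, 0.599, 0.0]
contact_force: [-0.3, -0.1, -0.0]
width: 0.0001
```

{"op": "drive_tool", "data": {
  "targets": [
    [0,0,-0.015,0],
    [0,0,-0.01,0],
    [0,0,-0.004,0],
    [0,0,0,0],
    [0,0,0,0]
  ]
}}

```text
clock: 20.55
position: [0.5598, -0.0932, 0.2352]
ee_rot: [0.0, 0.801, 0.599, 0.0]
contact_force: [-0.5, -0.3, 0.4]
width: 0.0
```

{"op": "drive_tool", "data": {
  "targets": [
    [0,0,-0.001,0],
    [0,0,-0.001,0],
    [0,0,-0.002,0],
    [0,0,-0.002,0],
    [0,0,0,0]
  ]
}}

```text
clock: 21.18
position: [0.5598, -0.0931, 0.2293]
ee_rot: [0.0, 0.801, 0.599, 0.0]
contact_force: [-0.4, 0.0, 2.8]
width: 0.0
```

Contact at about 0.230. Press on down.

{"op": "drive_tool", "data": {
  "targets": [
    [0,0,-0.002,0],
    [0,0,-0.002,0],
    [0,0,-0.002,0],
    [0,0,0,0],
    [0,0,0,0]
  ]
}}

```text
clock: 21.8
position: [0.5599, -0.0932, 0.2238]
ee_rot: [0.001, 0.801, 0.599, 0.0]
contact_force: [-0.9, 0.7, 7.0]
width: 0.0
```

{"op": "drive_tool", "data": {
  "targets": [
    [0,0,-0.001,0],
    [0,0,-0.001,0],
    [0,0,-0.001,0],
    [0,0,0,0],
    [0,0,0,0]
  ]
}}

```text
clock: 22.42
position: [0.56, -0.0932, 0.2213]
ee_rot: [0.001, 0.801, 0.599, 0.001]
contact_force: [-0.8, 0.4, 8.9]
width: -0.0002
```

{"op": "drive_tool", "data": {
  "targets": [
    [0,0,-0.001,0],
    [0,0,-0.001,0],
    [0,0,-0.001,0],
    [0,0,0,0],
    [0,0,0,0]
  ]
}}

```text
clock: 23.05
position: [0.5601, -0.0932, 0.2187]
ee_rot: [0.001, 0.801, 0.599, 0.001]
contact_force: [-2.2, 0.1, 10.5]
width: 0.0001
```

{"op": "drive_tool", "data": {
  "targets": [
    [0,0,-0.001,0],
    [0,0,-0.001,0],
    [0,0,0,0],
    [0,0,0,0],
    [0,0,0,0]
  ]
}}

```text
clock: 23.68
position: [0.5602, -0.0933, 0.2187]
ee_rot: [0.002, 0.801, 0.599, 0.001]
contact_force: [-3.9, 1.7, 19.2]
width: -0.0002
```

It has bottomed: the force jumped from 10.5 to 19 N with no further sinking. Ease off slightly and check.

{"op": "drive_tool", "data": {
  "targets": [
    [0,0,0.001,0],
    [0,0,0,0],
    [0,0,0,0],
    [0,0,0,0],
    [0,0,0,0]
  ]
}}

```text
clock: 24.3
position: [0.5602, -0.0933, 0.2187]
ee_rot: [0.001, 0.801, 0.599, 0.001]
contact_force: [-2.1, 0.4, 15.6]
width: 0.0003
```

```bash
python3 - <<'E'
from h import *
np.set_printoptions(precision=4,suppress=True)
st=sensors.get_state(); print(st["position"],st["contact_force"],st["clock"])
w=snap("wrist"); t=snap("scene")
a=cv2.resize(w["color"][130:,150:410,::-1],None,fx=1.5,fy=1.5)
b=cv2.resize(t["color"][180:280,220:320,::-1],(400,a.shape[0]),interpolation=cv2.INTER_CUBIC)
cv2.imwrite("pics/c11.png",np.hstack([a,b]))
for c in ("wrist","top","scene"):
  im=snap(c)
  for q in ("flask","jaw_tab","mug","pepper_mill","shaker"):
    for r in spotter.landmark_of(q,c)[:4]:
      if r["point"][1]<.1 or q=="shaker": print(c,q,round(r["score"],2),np.array(r["point"]))
E
```

```text
[ 0.5602 -0.0933  0.2187] [-2.0926  0.4115 15.6297] 24.3
wrist flask 0.74 [ 0.559  -0.0908  0.0388]
wrist jaw_tab 0.65 [ 0.5879 -0.0052  0.1148]
wrist pepper_mill 0.96 [ 0.7548 -0.2036  0.0008]
top jaw_tab 0.41 [ 0.5842 -0.0034  0.1121]
top mug 0.91 [ 0.6278 -0.3784 -0.0034]
top pepper_mill 0.88 [ 0.7579 -0.2044  0.0002]
top shaker 0.55 [ 0.7517  0.1603 -0.002 ]
scene flask 0.66 [ 0.5576 -0.0944  0.0385]
scene jaw_tab 0.7 [ 0.5856 -0.0066  0.1147]
scene mug 0.83 [ 0.6293 -0.378  -0.0029]
scene pepper_mill 0.77 [ 0.7578 -0.2015 -0.0024]
scene pepper_mill 0.27 [ 0.5586 -0.088   0.0339]
scene pepper_mill 0.26 [ 0.6272 -0.3788 -0.0019]
scene shaker 0.92 [ 0.7526  0.1604 -0.0018]
```

View pics/c11.png

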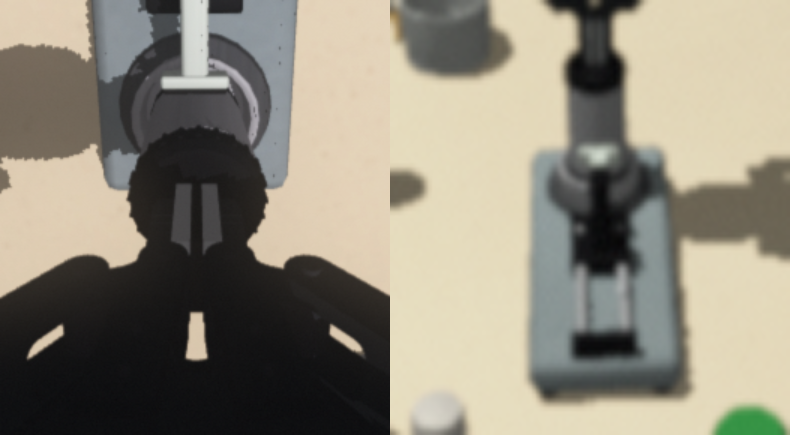

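The flask is upright, its base at about z 0.0385, so the cradle has sunk about 14 mm. The fingers press on the cap at left crop (195,215) and the jaw is shut against the flask at (195,82). The bystanders stand where they were. I'll hand in.

```bash
python3 -c "
from rig import manip,sensors
s=sensors.get_state();print(s['contact_force'],s['position'],s['clock']);print(manip.sign_off())"
```

```text
[-3.69610467  0.25019855 15.41212643] [ 0.56019661 -0.09326804  0.21868671] 25.3
the job is handed in; nothing more can be done
None
```

The flask is in the ring cradle with the jaw shut on it, pressed down to the bottom stop. I handed the job in at 25.3 s with the arm still holding it down. Hand-in gives no verdict, so what follows is from my own checks.

- **Flask:** I placed the steel, black-capped flask in the cradle. It looked upright in the last picture.
- **Jaw:** I gripped the tab and slid it about 38 mm until it bore on the flask with roughly 18 N. In the last picture it was still shut.
- **Press:** I pushed on the cap with closed fingers. The force jumped from 10.5 to 19 N with no more sinking, which marks the stop. I eased off to about 15 N. Two cameras put the flask's underside at about z 0.0385, against 0.053 before pressing.
- **Bystanders:** the mug, pepper mill and shaker were all found within a few mm of where they started.

Two readings did not fully agree:
- While carried, the wrist camera showed the flask foot 5–6 mm off the tool axis. I corrected for this using the ring seen in the same view.
- The final flask y estimates ranged from -0.091 to -0.094, within the stated error of the networks.

I viewed 11 pictures, one over the budget of 10.

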